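Snap the blue glaze tub's lid shut

ROBOT

A 6-joint arm with a two-finger parallel gripper is mounted at the origin on the work surface. World frame = base frame: x ahead of the robot, y to its left, z up, the work surface at z = 0. Lengths are in mm, angles in rad, forces in N, time in s.
With the tool pointing down it reaches from about 400 to 925 mm from the base axis. Payload 12.5 kg.
Tool frame: the origin (TCP) lies midway between the tips of the shut fingers; the grasp point (between the pads) lies 19 mm behind it; z points along the fingers, y is the direction in which the jaws open and shut (so a half turn about z gives the same grasp; the last joint's range is limited). The gripper opens to 95 mm and grips with 3 to 60 N. Pads are 20 mm wide; open, the fingers measure 119 mm over their backs; the gripper's body (75 mm by 180 mm) begins 59 mm behind the grasp point.
Start: joints at [-0.106, 0.491, 1.559, -0, 1.092, -0.106], TCP at [625.017, 0.021, 214.661] pointing down, gripper open.
Joint ranges: [-3.1, 3.1], [-0.84, 2.19], [0.05, 2.79], [-1.13, 4.28], [0.06, 2.93], [-2.69, 2.69]. Speed limits (rad/s): [2.22, 2.22, 2.79, 3.14, 3.14, 3.14].

INTERFACE

Orientations are given as [roll, pitch, yaw] about the fixed x, y, z axes, in that order (R = Rz(yaw) Ry(pitch) Rx(roll)).
In Python, from cell import * gives the robot as it stands. The module is installed in compiled form; this text tells all that it offers.
- The arm moves only by the tool carry_out, never from a script. Its argument "moves" is a list of rows, each an object of numbers: "dx", "dy", "dz": the shift along the tool's x, y, z in m; "twist": the turn about the tool's z in degrees. A call has 1 to 5 rows; each row is the pose to reach, as a shift and turn from the pose commanded when the call began, along the tool's axes at that moment; what a row does not reach only later rows make up. A row lasts 1/10 s, in which the tool goes at most 50 mm and 8.59 degrees, less where a joint would pass 70% of its speed; a pose out of reach is approached as far as the arm can. A call with a gripper value outside its range is refused whole. "grip" is the finger opening in m, from 0 to 0.0951, set as the call begins (left out, the last holds). The fingers move at their own pace and stop on an object; the grip force is fixed at half the most. Time passes only in rows, so rows that repeat a pose let the fingers close. It gives the time, the measured TCP pose, the force and the opening at its end, in the units of the state.
- state(): the state, without advancing time (a new reading comes with each control period).
- read_camera(name): name is "scene" or "side" or "wrist"; returns (picture, depth): 480x640x3 uint8, red, green, blue; 480x640 float32, mm along the optical axis (not along the pixel's ray), 0 where there is no reading.
- camera_info(name): a dict with "mtx" (3x3 intrinsics, pixels), "R" (3x3) and "t" (3): a world point X has camera coordinates R X + t. Camera axes: x right, y down, z forward; pixel columns grow to the right and rows downward; lengths in mm; the calibration is good to about 2 mm. A picture is of the moment at which its call begins: read the wrist's pose just before it. camera_info takes no time and is no camera call; for the wrist camera it gives the pose at the moment of the call.
- job_done(): hands the job in, once; it reports no verdict.
The state is a dict: "t": time; "joints": joint angles; "qvel": joint speeds; "tau": joint torques, N m; "eef_pos": TCP position; "tcp_rot": TCP orientation; "ft_force": force on the tool from outside, world axes, zero at the start; "moment": the same for the moment, N m; "opening": opening from 0.0 (shut) to 1.0 (fully open).
Only numpy, scipy, OpenCV 4.12 (cv2) and the standard library are available. Lean on these libraries where they do the work, as an engineer would, in place of code of your own. Each camera call takes 0.05 s, during which the arm holds its last target. There are 200 camera calls.

TASK

Close up the glaze tub with the blue lid: press down each of its three red snap tabs until all three are fully home, lying flat across the rim. Do not touch the yellow-lidded tub, which is still in use and stays unlatched; finish with the gripper clear of everything.

Things in the scene. Friction and masses are not known exactly. Their poses are not given: they have to be found in the camera images.
- blue_tub_tab_a (a point): Press point of one of three alike red snap tabs, 120 degrees apart on the BLUE lid (160 mm wide, top at 92 mm) of a fixed round tub. Each tab: plate 34 long, 32 wide, 5 thick, hinged 50 mm from the tub's axis, reaching out over the rim. Point: on its upper face, centre line, 22 mm from the hinge; moves with the tab. Own x points out from the tub's axis, level, and z up while the tab is raised.
- blue_tub_tab_b (a point): Second tab of the blue tub, as tab a. Raised (start): every tab slopes up and outward at 30 to 40 degrees, its press point 109 to 112 mm above the table and 65 to 67 mm from the tub's axis, its tip about 120 mm high. Engaged: it lies flat, press point 98.5 mm above the table, 72 mm from the axis.
- blue_tub_tab_c (a point): Third tab of the blue tub, as tab a. The tabs' hinges are stiff: about 3 to 8 N straight down on the press point moves a tab, it stays where it is left, and it is engaged only when pressed flat against its stop. Shut fingertips lowered there to 98 mm above the table engage it.
- yellow_tub: the other round glaze tub, same shape and size as the blue one (lid 160 mm across, tabs raised to 120 mm above the table) but with a YELLOW lid; fixed; leave it alone. Origin at the centre of its underside, on the table, z up. Small loose pots up to 60 mm high stand on the table around the tubs.
Not all that is in view belongs to the job. What is shaped like the part that bears blue_tub_tab_a but grey or pink is not meant.

How it is judged (in metres and radians):
At the end, for the whole second after the job is handed in: All three tabs of the blue-lidded tub are pressed home: each press point lower than 103 mm above the table (flat is 98.5, raised is 109 to 112) (height (world z) of each of blue_tub_tab_a, blue_tub_tab_b, blue_tub_tab_c below 0.103 m); the robot touches nothing.
It fails at once if the yellow-lidded tub is touched (more than 2 N) (contact force between any of the arm, the fingers and yellow_tub above 2 N).
It also fails if it takes over 43 s, if anything falls off the work surface, if the arm or the gripper's body presses on something with over 40 N, if the wrist force passes 120 N, or if a joint passes its speed limit or range.

## Working session

There is one attempt and no reset: what is moved stays moved. The work goes in short steps, Python scripts to look and compute and a tool call to move; the robot and the scene stay as the last step left them, time stands still between calls to the robot, and variables do not carry over. Pictures are saved under pics/ and viewed, about 8 in all and at most 12, crops included, and the job is handed in when it is done.

Besides the shell and the picture viewer there is one more tool, called after "Emit:" by a JSON object that holds its "op" and its "data". carry_out: Moves the arm, as the interface text tells. Its arguments: {"type":"object","properties":{"moves":{"type":"array","items":{"type":"object","properties":{"dx":{"type":"number"},"dy":{"type":"number"},"dz":{"type":"number"},"twist":{"type":"number"}}}},"grip":{"type":"number"}},"required":["moves"]}

```bash
mkdir -p pics
python3 - <<'E'
from cell import *
import numpy as np, cv2
for n in ("scene","side"):
    i=camera_info(n); p,d=read_camera(n)
    np.savez(f"{n}.npz",p=p,d=d,**{k:i[k] for k in("mtx","R","t")})
    cv2.imwrite(f"pics/{n}.png",p[:,:,::-1])
    print(n,(-np.array(i["R"]).T@np.array(i["t"])).round())
s=state();print(s)
E
```

```text
scene [1153. -446. 1095.]
side [-123.  833.  877.]
{'t': 0.1, 'joints': array([-1.05585687e-01,  4.91484718e-01,  1.55940908e+00,  1.87784650e-05,
        1.09170355e+00, -1.05598815e-01]), 'qvel': array([-0.00053722, -0.00021638, -0.00195055, -0.00193405,  0.00099562,
        0.00120066]), 'tau': array([ 2.47082615e-03, -6.13621187e+01, -2.58604574e+01,  6.93451893e-02,
        4.70101309e-02, -2.07912552e-05]), 'eef_pos': array([6.24774248e+02, 6.01498543e-02, 2.14122149e+02]), 'tcp_rot': array([-3.14059531e+00, -1.22460196e-04,  1.57080073e+00]), 'ft_force': array([-0.58433618, -0.00103787,  0.08112723]), 'moment': array([0.00331659, 0.01124162, 0.03940729]), 'opening': 1.002180821261055}
```

View pics/scene.png

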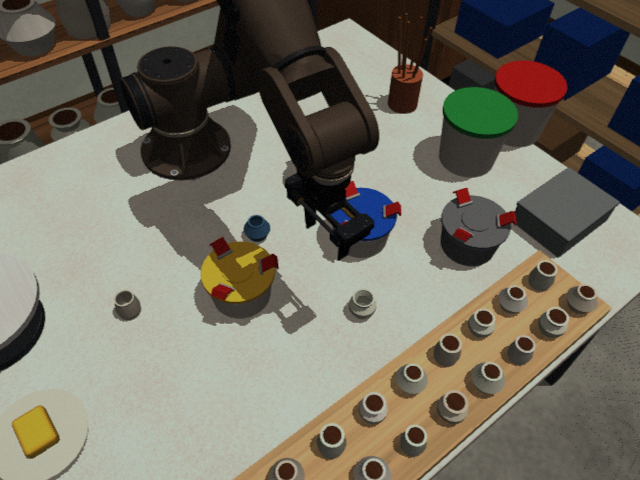

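View pics/side.png

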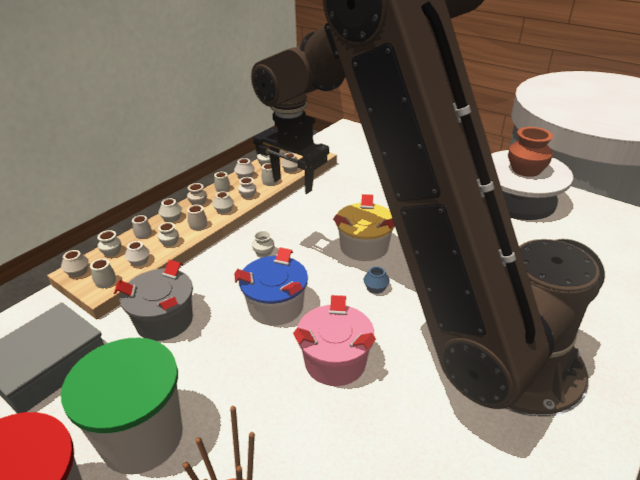

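The scene picture shows the yellow tub at (238,270), the blue-lidded one at (365,213), partly hidden by the gripper, and a grey one at (475,225). The side picture shows blue at (275,280) with tabs at about (283,256), (244,276) and (290,288). Also in that view are grey (157,300), pink (337,340) and yellow (365,225). The blue-lidded tub fits the description.

```bash
cat > h.py <<'E'
import numpy as np, cv2
def world(z):
    d=z["d"].astype(float); v,u=np.mgrid[:480,:640]
    c=np.stack([u,v,np.ones_like(u)],-1)@np.linalg.inv(z["mtx"]).T*d[...,None]
    return (c-z["t"])@z["R"]
def masks(p):
    h=cv2.cvtColor(p,cv2.COLOR_RGB2HSV); H,S,V=[h[...,i] for i in range(3)]
    return dict(blue=(H>108)&(H<128)&(S>150)&(V>60), yellow=(H>20)&(H<32)&(S>150), red=((H<6)|(H>172))&(S>170)&(V>50), green=(H>50)&(H<80)&(S>120))
E
python3 - <<'E'
from h import *
for n in ("scene","side"):
    z=np.load(n+".npz"); W=world(z); m=masks(z["p"]); ok=z["d"]>0
    print(n)
    for c in m:
        k,l,s,ce=cv2.connectedComponentsWithStats((m[c]&ok).astype(np.uint8))
        for i in range(1,k):
            if s[i,4]<25: continue
            P=W[l==i]
            lo,hi=np.percentile(P,2,0).round(),np.percentile(P,98,0).round()
            if hi[0]>200: print(c,s[i,4],ce[i].round(),"med",np.median(P,0).round(),lo,hi)
    # circle fit of blue lid in the plane z~92
    P=W[m["blue"]&ok&(abs(W[...,2]-92)<8)]
    P=P[np.linalg.norm(P-np.median(P,0),axis=1)<120]
    print("blue lid z",np.median(P[:,2]),cv2.minEnclosingCircle(P[:,:2].astype(np.float32)))
z=np.load("side.npz"); cv2.imwrite("pics/crop.png",cv2.resize(z["p"][230:330,215:335,::-1],None,fx=6,fy=6,interpolation=cv2.INTER_CUBIC))
E
```

```text
scene
blue 1317 [584.  26.] med [ 301. 1401.   17.] [ 218. 1318.   11.] [ 379. 1491.   23.]
blue 1001 [617. 166.] med [ 646. 1362. -363.] [ 555. 1315. -372.] [ 743. 1418. -355.]
blue 1218 [373. 211.] med [542. 206.  92.] [480.  35.  88.] [670. 257. 303.]
blue 166 [340. 216.] med [516. 134.  92.] [496. -18.  88.] [671. 150. 335.]
yellow 1253 [228. 266.] med [ 479. -164.   92.] [ 430. -214.   87.] [521. -70.  97.]
yellow 491 [247. 290.] med [ 554. -151.   92.] [ 522. -195.   87.] [577. -95.  96.]
yellow 1362 [ 34. 430.] med [ 555. -618.   59.] [ 515. -645.   45.] [ 590. -591.   63.]
red 2412 [531.  82.] med [503. 799. 169.] [413. 714. 164.] [587. 888. 173.]
red 125 [350. 189.] med [475. 198. 107.] [463.  13.  99.] [660. 211. 394.]
red 155 [463. 196.] med [650. 394. 110.] [637. 379. 100.] [663. 411. 123.]
red 151 [393. 209.] med [580. 236. 110.] [563. 219.  99.] [601. 250. 119.]
red 176 [508. 218.] med [761. 425. 112.] [742. 408.  97.] [780. 444. 121.]
red 133 [462. 234.] med [732. 302. 114.] [718. 293. 105.] [747. 322. 121.]
red 193 [220. 246.] med [ 433. -140.  109.] [ 419. -154.   99
[... 984 characters left out ...]
53. 118.]
red 174 [123. 287.] med [756. 427. 112.] [740. 409.  99.] [779. 446. 120.]
red 102 [294. 287.] med [455. 201. 111.] [448. 188. 104.] [475. 215. 118.]
red 193 [338. 303.] med [352. 180. 109.] [336. 167.  98.] [367. 193. 119.]
red 107 [168. 303.] med [634. 402. 114.] [626. 387. 108.] [649. 415. 120.]
red 150 [302. 335.] med [351. 301. 114.] [334. 283. 103.] [369. 313. 120.]
red 153 [365. 340.] med [243. 235. 114.] [234. 220. 103.] [263. 248. 121.]
red 4453 [ 34. 448.] med [491. 755. 168.] [424. 714. 165.] [568. 801. 171.]
green 8243 [119. 385.] med [489. 610. 168.] [408. 519. 159.] [582. 687. 171.]
blue lid z 91.96383247270064 ((532.234619140625, 185.893798828125), 79.20489501953125)
```

View pics/crop.png

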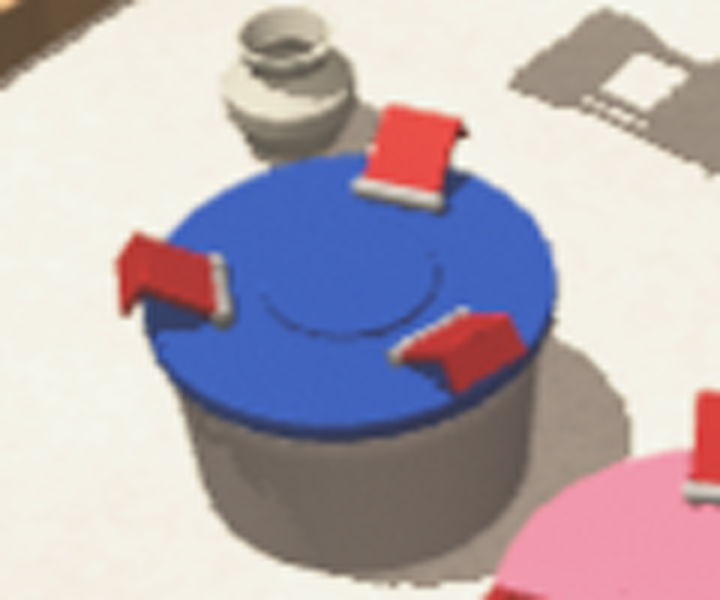

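The crop confirms it: blue lid with three raised red tabs at about 360°/120° spacing. The tub axis comes out near (533,187), with tabs at azimuths of about -71°, 49° and 169°, and both views agree to about 3 mm. Now I'll move above tab A (556,121) with the fingers shutting.

Emit:
{"op": "carry_out", "data": {"moves": [{"dx":0.04,"dy":-0.023},{"dx":0.08,"dy":-0.046},{"dx":0.121,"dy":-0.069},{"dx":0.121,"dy":-0.069},{"dx":0.121,"dy":-0.069}], "grip": 0}}

```text
schema error: expected keys dx, dy, dz, twist
```

Emit:
{"op": "carry_out", "data": {"moves": [{"dz":0.02},{"dz":0.05},{"dz":0.075},{"dz":0.08},{"dz":0.08}]}}

```text
schema error: expected keys dx, dy, dz, twist
```

Emit:
{"op": "carry_out", "data": {"moves": [{"dx":0.04,"dy":-0.023,"dz":0,"twist":0},{"dx":0.08,"dy":-0.046,"dz":0,"twist":0},{"dx":0.121,"dy":-0.069,"dz":0,"twist":0},{"dx":0.121,"dy":-0.069,"dz":0,"twist":0},{"dx":0.121,"dy":-0.069,"dz":0,"twist":0}], "grip": 0}}

```text
t: 0.6
eef_pos: [555.8, 121.8, 214.7]
tcp_rot: [3.141, 0.0, 1.573]
ft_force: [0.7, 0.0, -0.4]
opening: 0.638
```

Emit:
{"op": "carry_out", "data": {"moves": [{"dx":0,"dy":0,"dz":0,"twist":0},{"dx":0,"dy":0,"dz":0,"twist":0},{"dx":0,"dy":0,"dz":0,"twist":0},{"dx":0,"dy":0,"dz":0,"twist":0},{"dx":0,"dy":0,"dz":0,"twist":0}]}}

```text
t: 1.1
eef_pos: [556.1, 120.6, 214.6]
tcp_rot: [-3.142, 0.0, 1.57]
ft_force: [-0.0, -0.3, 0.0]
opening: 0.219
```

Emit:
{"op": "carry_out", "data": {"moves": [{"dx":0,"dy":0,"dz":0.03,"twist":0},{"dx":0,"dy":0,"dz":0.06,"twist":0},{"dx":0,"dy":0,"dz":0.08,"twist":0},{"dx":0,"dy":0,"dz":0.08,"twist":0},{"dx":0,"dy":0,"dz":0.08,"twist":0}]}}

```text
t: 1.6
eef_pos: [556.3, 121.0, 135.1]
tcp_rot: [3.142, 0.0, 1.571]
ft_force: [-0.6, -0.3, 0.5]
opening: 0.006
```

Run:
```python
from cell import *
import cv2,numpy as np
s=state();print(s["eef_pos"],s["opening"])
a=read_camera("side")[0][200:330,195:355]; b=read_camera("scene")[0][150:280,290:450]
cv2.imwrite("pics/a1.png",cv2.resize(np.hstack([a,b])[:,:,::-1],None,fx=2.5,fy=2.5))
```

```text
[556.3297221 120.9644147 135.0638752] 0.006404850988760454
```

View pics/a1.png

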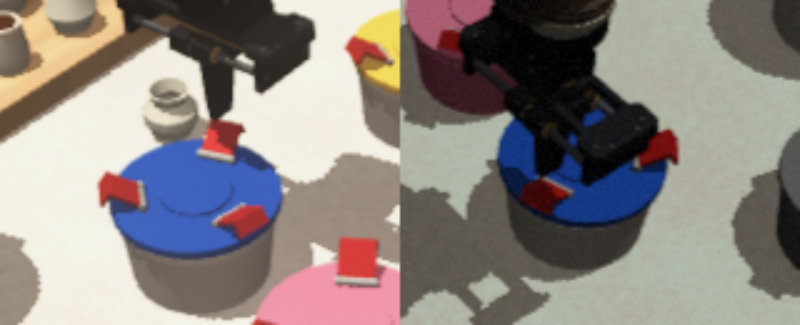

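The shut fingers (side crop at about (222,110), scene crop at about (545,170)) are directly above tab A, and the gripper body is clear of the other tubs. Next I press to 98 mm.

Emit:
{"op": "carry_out", "data": {"moves": [{"dx":0,"dy":0,"dz":0.012,"twist":0},{"dx":0,"dy":0,"dz":0.02,"twist":0},{"dx":0,"dy":0,"dz":0.027,"twist":0},{"dx":0,"dy":0,"dz":0.033,"twist":0},{"dx":0,"dy":0,"dz":0.037,"twist":0}]}}

```text
t: 2.2
eef_pos: [556.4, 120.8, 98.1]
tcp_rot: [3.141, 0.0, 1.571]
ft_force: [-12.9, -4.8, 55.2]
opening: 0.004
```

Emit:
{"op": "carry_out", "data": {"moves": [{"dx":0,"dy":0,"dz":0,"twist":0},{"dx":0,"dy":0,"dz":0,"twist":0},{"dx":0,"dy":0,"dz":0,"twist":0}]}}

```text
t: 2.5
eef_pos: [556.3, 120.8, 98.6]
tcp_rot: [3.14, 0.0, 1.571]
ft_force: [-2.0, -4.5, 15.1]
opening: 0.003
```

It's flat against the stop, with 15 N at 98.6 mm. I'll rise and cross to B (579,240).

Emit:
{"op": "carry_out", "data": {"moves": [{"dx":0,"dy":0,"dz":-0.04,"twist":0},{"dx":0.03,"dy":0.006,"dz":-0.045,"twist":0},{"dx":0.075,"dy":0.015,"dz":-0.045,"twist":0},{"dx":0.119,"dy":0.023,"dz":-0.04,"twist":0},{"dx":0.119,"dy":0.023,"dz":-0.037,"twist":0}]}}

```text
t: 3.0
eef_pos: [578.9, 244.4, 133.8]
tcp_rot: [-3.142, -0.001, 1.574]
ft_force: [-1.1, 0.0, 0.4]
opening: 0.006
```

Emit:
{"op": "carry_out", "data": {"moves": [{"dx":0,"dy":0,"dz":0,"twist":0},{"dx":0,"dy":0,"dz":0,"twist":0}]}}

```text
t: 3.2
eef_pos: [578.6, 239.3, 134.2]
tcp_rot: [-3.14, 0.0, 1.57]
ft_force: [0.4, 0.8, 0.4]
opening: 0.003
```

Emit:
{"op": "carry_out", "data": {"moves": [{"dx":0,"dy":0,"dz":0.012,"twist":0},{"dx":0,"dy":0,"dz":0.02,"twist":0},{"dx":0,"dy":0,"dz":0.026,"twist":0},{"dx":0,"dy":0,"dz":0.031,"twist":0},{"dx":0,"dy":0,"dz":0.034,"twist":0}]}}

```text
t: 3.7
eef_pos: [579.1, 239.6, 100.1]
tcp_rot: [3.142, 0.0, 1.57]
ft_force: [1.8, 2.6, 3.2]
opening: 0.006
```

Emit:
{"op": "carry_out", "data": {"moves": [{"dx":0,"dy":0,"dz":0.002,"twist":0},{"dx":0,"dy":0,"dz":0.002,"twist":0},{"dx":0,"dy":0,"dz":0.002,"twist":0}]}}

```text
t: 4.0
eef_pos: [579.1, 239.7, 98.8]
tcp_rot: [3.141, 0.0, 1.571]
ft_force: [0.8, -0.6, 4.1]
opening: 0.003
```

Only the hinge force (4 N) shows so far, so I'll press a little more until the stop is felt.

Emit:
{"op": "carry_out", "data": {"moves": [{"dx":0,"dy":0,"dz":0.001,"twist":0},{"dx":0,"dy":0,"dz":0.001,"twist":0},{"dx":0,"dy":0,"dz":0.001,"twist":0}]}}

```text
t: 4.3
eef_pos: [579.2, 239.8, 98.6]
tcp_rot: [3.141, 0.0, 1.571]
ft_force: [-0.7, -3.2, 12.1]
opening: 0.003
```

The stop is felt at 12 N. Next is C at (464,200): dx −0.039, dy −0.115.

Emit:
{"op": "carry_out", "data": {"moves": [{"dx":0,"dy":0,"dz":-0.04,"twist":0},{"dx":0,"dy":-0.02,"dz":-0.045,"twist":0},{"dx":-0.02,"dy":-0.065,"dz":-0.045,"twist":0},{"dx":-0.039,"dy":-0.105,"dz":-0.04,"twist":0},{"dx":-0.039,"dy":-0.115,"dz":-0.037,"twist":0}]}}

```text
t: 4.8
eef_pos: [459.4, 199.2, 134.1]
tcp_rot: [-3.137, 0.001, 1.571]
ft_force: [-0.0, -0.5, -0.1]
opening: 0.007
```

Emit:
{"op": "carry_out", "data": {"moves": [{"dx":0,"dy":0,"dz":0,"twist":0},{"dx":0,"dy":0,"dz":0,"twist":0},{"dx":0,"dy":0,"dz":0,"twist":0}]}}

```text
t: 5.1
eef_pos: [465.1, 201.3, 134.6]
tcp_rot: [3.141, -0.0, 1.571]
ft_force: [-0.4, -0.4, 0.3]
opening: 0.008
```

Emit:
{"op": "carry_out", "data": {"moves": [{"dx":0,"dy":0,"dz":0.012,"twist":0},{"dx":0,"dy":0,"dz":0.02,"twist":0},{"dx":0,"dy":0,"dz":0.026,"twist":0},{"dx":0,"dy":0,"dz":0.031,"twist":0},{"dx":0,"dy":0,"dz":0.034,"twist":0}]}}

```text
t: 5.6
eef_pos: [463.8, 201.0, 100.0]
tcp_rot: [-3.141, 0.0, 1.571]
ft_force: [-1.9, 0.4, 3.8]
opening: 0.006
```

Emit:
{"op": "carry_out", "data": {"moves": [{"dx":0,"dy":0,"dz":0.002,"twist":0},{"dx":0,"dy":0,"dz":0.003,"twist":0},{"dx":0,"dy":0,"dz":0.003,"twist":0}]}}

```text
t: 5.9
eef_pos: [463.8, 201.0, 98.5]
tcp_rot: [3.141, -0.0, 1.571]
ft_force: [-5.7, -0.5, 15.3]
opening: 0.008
```

Home, at 15 N. I'll rise, move clear and look.

Emit:
{"op": "carry_out", "data": {"moves": [{"dx":0,"dy":0,"dz":-0.04,"twist":0},{"dx":0,"dy":0,"dz":-0.09,"twist":0},{"dx":0,"dy":0,"dz":-0.13,"twist":0},{"dx":0,"dy":0,"dz":-0.15,"twist":0},{"dx":0,"dy":0,"dz":-0.15,"twist":0}]}}

```text
t: 6.4
eef_pos: [465.1, 201.3, 250.4]
tcp_rot: [3.136, -0.001, 1.571]
ft_force: [-0.4, -0.7, -0.8]
opening: 0.005
```

Emit:
{"op": "carry_out", "data": {"moves": [{"dx":-0.04,"dy":0.03,"dz":0,"twist":0},{"dx":-0.08,"dy":0.06,"dz":0,"twist":0},{"dx":-0.12,"dy":0.09,"dz":0,"twist":0},{"dx":-0.16,"dy":0.12,"dz":0,"twist":0},{"dx":-0.2,"dy":0.15,"dz":0,"twist":0}]}}

```text
t: 6.9
eef_pos: [614.8, -1.0, 246.2]
tcp_rot: [-3.14, -0.0, 1.571]
ft_force: [1.3, 1.0, 0.6]
opening: 0.003
```

Emit:
{"op": "carry_out", "data": {"moves": [{"dx":0,"dy":0,"dz":0,"twist":0},{"dx":0,"dy":0,"dz":0,"twist":0},{"dx":0,"dy":0,"dz":0,"twist":0}]}}

```text
t: 7.2
eef_pos: [613.3, 1.7, 246.8]
tcp_rot: [-3.14, -0.0, 1.571]
ft_force: [0.2, 0.4, 0.6]
opening: 0.003
```

Run:
```python
from cell import *
from h import *
s=state();print(s["t"],s["eef_pos"],s["ft_force"])
im=[]
for n,(r,c) in dict(side=(200,195),scene=(150,290)).items():
    i=camera_info(n); p,d=read_camera(n); z=dict(p=p,d=d,**{k:np.array(i[k]) for k in("mtx","R","t")})
    W=world(z); im.append(p[r:r+130,c:c+160])
    m=masks(p)["red"]&(d>0)
    for a in(-71,49,169):
        q=np.array([533+72*np.cos(np.radians(a)),187+72*np.sin(np.radians(a))])
        P=W[m&(np.linalg.norm(W[...,:2]-q,axis=2)<17)]
        if len(P): print(n,a,len(P),"z",np.percentile(P[:,2],[5,50,95]).round(1))
cv2.imwrite("pics/end.png",cv2.resize(np.hstack(im)[:,:,::-1],None,fx=2.5,fy=2.5))
```

```text
7.2 [613.26956696   1.73841744 246.79040487] [0.19089531 0.41263117 0.59161799]
side -71 78 z [ 95.3  97.6 100.1]
side 49 93 z [95.4 97.5 99.5]
side 169 111 z [ 94.8  98.  100.5]
scene -71 50 z [ 94.2  98.1 100.8]
scene 49 104 z [ 94.3  97.9 100.7]
scene 169 26 z [ 94.6  97.8 100.9]
```

View pics/end.png

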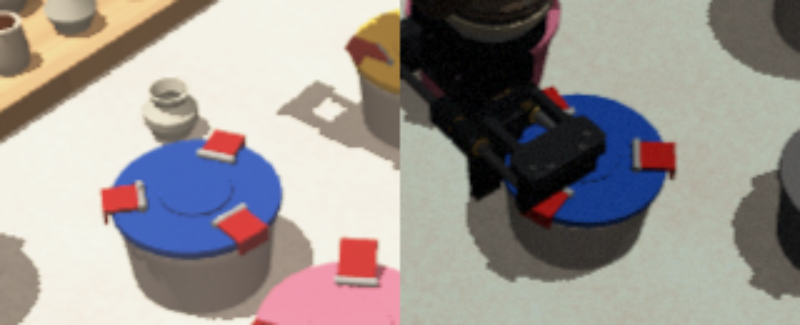

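All three tabs lie flat in both views: side crop at (222,145), (123,198), (242,227), and scene crop at (655,155) with the other two partly hidden. The gripper is well above everything.

```bash
python3 -c "
from cell import *
print(job_done())"
```

```text
the job is handed in; nothing more can be done
None
```

I pressed the blue tub's three red tabs home with shut fingertips, one at a time, each until the stop was felt: 12–15 N steady at about 98.6 mm. There was a brief 55 N at the wrist on the first press, under the 120 N limit.

I then moved the gripper away to about 247 mm height and handed the job in at about 7.3 s; no verdict was reported.

**Last checks:**
- Depth from both cameras puts all three tabs flat, with median heights of 97.5–98.1 mm against the 103 mm limit.
- The wrist force was under 1 N with the gripper in free air.
- I never brought the arm near the yellow tub below 200 mm.
- None of the checks disagreed. In the last scene view the gripper partly hid two of the tabs, but the side view shows all three.

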